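# Put the bowl former back in its nest and press its label holder home behind the lip

## Robot

A 6-joint arm with a two-finger parallel gripper is mounted at the origin on the work surface. World frame = base frame: x ahead of the robot, y to its left, z up, the work surface at z = 0. Lengths are in mm, angles in rad, forces in N, time in s.
With the tool pointing down it reaches from about 350 to 875 mm from the base axis. Payload 4.2 kg.
Tool frame: the origin (TCP) lies midway between the tips of the shut fingers; the grasp point (between the pads) lies 19 mm behind it; z points along the fingers, y is the direction in which the jaws open and shut (so a half turn about z gives the same grasp; the last joint's range is limited). The gripper opens to 85 mm and grips with 20 to 120 N. Pads are 22 mm wide; open, the fingers measure 114 mm over their backs; the gripper's body (76 mm by 85 mm) begins 54 mm behind the grasp point. The pads swing forward as they close: fully open they stand 13 mm farther back than shut.
Start: joints at [0.259, 0.385, 0.008, 0, -1.194, -0.259], TCP at [624.979, 0.025, 231.312] pointing down, gripper open.
Joint ranges: [-3.14, 3.14], [-1.21, 2.06], [-1.07, 1.41], [-3.16, 2.05], [-2.99, -0.16], [-3.1, 3.1]. Speed limits (rad/s): [2.79, 2.79, 3.14, 3.14, 3.14, 3.14].

## Interface

Orientations are given as a unit quaternion [x, y, z, w].
In Python, from bench import arm gives the robot as it stands.
- The arm moves only by the tool send_rows, never from a script. Its arguments are lists of equal length, an entry for each row: "translation": the shift along the tool's x, y, z in mm, a list of three; "dr": the turn, a rotation vector about the tool's x, y, z in degrees, a list of three; "grip": the finger opening in mm, from 0 to 85.4. In form: {"translation": [[dx, dy, dz], ...], "dr": [[ax, ay, az], ...], "grip": [grip, ...]}. A call has exactly 5 rows; each row shifts and turns the commanded pose from where the row before left it, along the tool's axes as they then stand; what a row does not reach is not made up. A row lasts 1/8 s, in which the tool goes at most 62.5 mm and 10.7 degrees, less where a joint would pass 70% of its speed; a pose out of reach is approached as far as the arm can. A call with a gripper value outside its range is refused whole. The fingers move at their own pace and stop on an object; the grip force is fixed at half the most. Time passes only in rows, so rows that do not move let the fingers close, or fill a call up. It gives the time, the measured TCP pose, the force and the opening at its end, in the units of the state.
- arm.read_state(): the state, without advancing time (a new reading comes with each control period).
- arm.get_image(name): name is "scene" or "side" or "wrist"; returns the picture (480x640x3 uint8, red, green, blue); there is no depth.
- arm.camera_info(name): a dict with "fx", "fy", "cx", "cy" (pixels), "cam_to_world" (4x4, takes a point from camera to world coordinates). Camera axes: x right, y down, z forward; pixel columns grow to the right and rows downward; lengths in mm; the calibration is good to about 2 mm. The wrist camera is an equidistant fisheye: a pixel r from the principal point sees the ray r / f radians off the axis. A picture is of the moment at which its call begins: read the wrist's pose just before it. camera_info takes no time and is no camera call; for the wrist camera it gives the pose at the moment of the call.
- arm.job_done(): hands the job in, once; it reports no verdict.
Trained networks look in the newest picture that a camera, given by its name, has taken for a name from the list of things; names that differ only in an ending like _2 or _b are one class to them, and where a whole thing is asked for, a point or a joint stands for the part that bears it (a point fixed in the world has none). Each returns a list of dicts, best first, with "confidence" (0 to 1); they miss things now and then, are a little off and sometimes report something else, mostly with a low value. They report only what shows in the picture. A call takes as long as a camera call. They do not tell look-alikes from the thing itself.
- arm.search_frame(thing, camera): "xyz" ([x, y, z] in mm, in world coordinates, good to about 4 mm: the middle of the surface that is visible of it).
- arm.place_of(thing, camera): "xyz" ([x, y, z] in mm, in world coordinates, good to about 4 mm: a listed point, or the origin of a listed thing).
The state is a dict: "clock": time; "joints": joint angles; "joint_vel": joint speeds; "joint_efforts": joint torques, N m; "position": TCP position; "ee_rot": TCP orientation; "contact_force": force on the tool from outside, world axes, zero at the start; "wrist_torque": the same for the moment, N m; "gripper_width": finger opening in mm.
Only numpy, scipy, OpenCV 4.12 (cv2) and the standard library are available. Lean on these libraries where they do the work, as an engineer would, in place of code of your own. Each camera call takes 0.05 s, during which the arm holds its last target.

## Task

On the former rack, put the loose round-footed bowl former back, upright and fully down, into the round nest of its own stand and let go of it. Then take the label holder with the round mark from its slotted rest and push its tongue down behind the front lip of that same stand, against the spring, until its shoulders sit on the stand; press firmly but do not ram it. Finish while still holding it pressed home (do not let go: the spring would push it up again), and leave everything else where it is.

Things in the scene. Friction and masses are not known exactly. Their poses are not given: they have to be found in the camera images.
- former: Loose turned wooden bowl former, upright: round foot 48 mm across and 20 mm high, short cone to 24 mm height, then a round grip neck 26 mm across up to its flat top at 64 mm. About 0.12 kg. Origin: centre of the underside, z up along its axis.
- holder: Loose wooden label holder, ~60 g: upright flat T-shaped plate 10 mm thick (along its x). Tongue below: 60 mm wide (y), 28 mm long. Head above: 84 mm wide, from 28 to 78 mm above the origin; its lower corners are two 12 mm shoulders. Raised round mark on both faces, either may look forward. Origin: centre of the tongue's underside, z up. Stands in the slotted rest.
- stand_round: Fixed wooden stand with the round nest, one of three at 128 mm spacing on a 12 mm board; order, place and yaw vary. Origin: middle of its underside; +x to its rear, away from the robot, y left, z up. Rear: nest block 85 x 105 mm, 30 mm high. Front: label channel. The other stands have a square or oblong nest and label holders already fitted (tops 104 mm above the table).
- nest (a point): Centre of the floor of the round nest; the nest is 52 mm across, 16 mm deep, with a small chamfer at its mouth, which is 16 mm above this point.
- channel (a point): Centre of the label channel's mouth, at lip-top level; axes as the stand's. Channel: 14 mm wide (x), 65 mm long (y), between the 8 mm front lip and an 8 mm back wall 5 mm taller; solid cheeks level with the lip close its ends and carry the holder's shoulders. Holder home: shoulders level with this point, holder's origin 28 mm below it.
- strip (a joint): Spring strip at the bottom of the channel, m: 0 when up (top 20 mm below the channel mouth), growing as it is pressed; about 0.008 with the holder home. It pushes up with 2.4 N at 0 and 7.2 N at 0.008, where the shoulders meet the cheeks, a hard stop.
- former_square: Wooden former with a square foot (46 mm, 64 mm tall overall), in the square nest; leave alone. Origin: centre of its underside.
- bowl: Small dark lacquered bowl, 110 mm across, 50 mm high, near the robot between the former and the rest; leave alone. Origin: centre of its underside.
- bowl_large: Large dark bowl, 150 mm across, 65 mm high, to the right; leave alone. Origin: centre of its underside.
- hoop: Black hoop, 140 mm across, 45 mm high, to the left; leave alone. Origin: centre of its underside.
- brush: Brush lying at the right; leave alone.
- spatula: Spatula lying at the left; leave alone.
- jar: Closed jar, 64 mm across, 75 mm high, to the right; leave alone. Origin: centre of its underside.
- rest: Fixed dark wooden rest, 70 x 100 x 30 mm, origin under its centre; its slot (12 mm wide in x, 64 mm long in y, floor 8 mm above the table) holds the holder's tongue. Lift the holder straight up.
Mind the look-alikes: they are no part of the job. Of the things like the holder, leave any that is turquoise; of the rest the larger one is meant.

How it is judged:
By the outcome, as a careful person would: the job done as asked, in the order asked, and still so for the second after the job is handed in, while the arm keeps its last pose, push and grip.
It also fails if it takes over 61 s, if anything falls off the work surface, if the arm or the gripper's body presses on something with over 40 N, if the wrist force passes 120 N, or if a joint passes its speed limit or range.

## Working session

There is one attempt and no reset: what is moved stays moved. The work goes in short steps, Python scripts to look and compute and a tool call to move; the robot and the scene stay as the last step left them, time stands still between calls to the robot, and variables do not carry over. Pictures are saved under pics/ and viewed, and the job is handed in when it is done.

Besides the shell and the picture viewer there is one more tool, called after ">>>" in YAML: its name, and indented under it one key for each argument. send_rows: Moves the arm, as the interface text tells. Its arguments: {"type":"object","properties":{"translation":{"type":"array"},"dr":{"type":"array"},"grip":{"type":"array"}},"required":["translation","dr","grip"]}

```bash
ls; mkdir -p pics; python3 - <<'E'
from bench import arm
import cv2
s=arm.read_state();print(s)
for n in ["scene","side","wrist"]:
    im=arm.get_image(n);cv2.imwrite(f"pics/a_{n}.png",im[:,:,::-1])
    i=arm.camera_info(n);print(n,i)
for n in ["scene","side"]:
    for t in ["former","holder","stand_round","nest","channel","rest","bowl","jar"]:
        print(n,t,[(round(d['confidence'],2),[round(v) for v in d['xyz']]) for d in arm.place_of(t,n)][:5])
E
```

```text
pics
{'clock': 0.0, 'joints': array([ 2.58590752e-01,  3.85533136e-01,  6.59408804e-03, -4.85008134e-04,
       -1.19397051e+00, -2.58601152e-01]), 'joint_vel': array([ 3.22691456e-04, -1.67006496e-03, -1.54036497e-03,  7.40562299e-04,
       -8.98367266e-04, -9.70385533e-05]), 'joint_efforts': array([-9.55001960e-04, -3.92286408e+01,  1.88399577e+01,  4.18616563e+00,
       -4.72148502e-03,  8.27910434e-07]), 'position': array([6.24410047e+02, 7.67727035e-03, 2.30225363e+02]), 'ee_rot': array([-0.70703942,  0.70717331,  0.00072607, -0.00080004]), 'contact_force': array([-0.50772865, -0.1603377 ,  0.08202408]), 'wrist_torque': array([0.03031395, 0.02809547, 0.01149051]), 'gripper_width': 85.4697528402883}
scene {'fx': 476.7389300028666, 'fy': 476.7389300028666, 'cx': 317.23014397677775, 'cy': 244.6525469036162, 'cam_to_world': array([[ 4.38579428e-01,  4.78961982e-01, -7.60423241e-01,
         1.44565561e+03],
       [ 8.98622112e-01, -2.23139725e-01,  3.77739280e-01,
        -5.04452226e+02],
       [ 1.12421218e-02, -8.49001816e-01, -5.28270321e-01,
         7.35850341e+02],
      
[... 1092 characters left out ...]
r [(0.9, [401, 388, 2]), (0.74, [406, 257, 9]), (0.55, [303, 296, -1]), (0.33, [386, 1, 3])]
scene stand_round [(0.77, [604, -158, 10])]
scene nest [(0.85, [634, -161, 24])]
scene channel [(0.65, [548, -161, 57])]
scene rest [(0.58, [403, 255, 1])]
scene bowl [(0.56, [382, 0, 0])]
scene jar [(0.83, [484, -459, 0])]
side former [(0.71, [399, -290, -1])]
side holder [(0.98, [403, 253, 5]), (0.78, [395, 392, 0]), (0.65, [301, 300, 1])]
side stand_round [(0.76, [603, -158, 8]), (0.66, [623, -462, 4])]
side nest [(0.61, [633, -158, 27])]
side channel [(0.56, [544, -162, 53])]
side rest [(0.7, [404, 255, 0])]
side bowl [(0.93, [383, 3, 7])]
side jar [(0.72, [486, -460, 4]), (0.23, [632, -28, 26])]
```

View pics/a_scene.png

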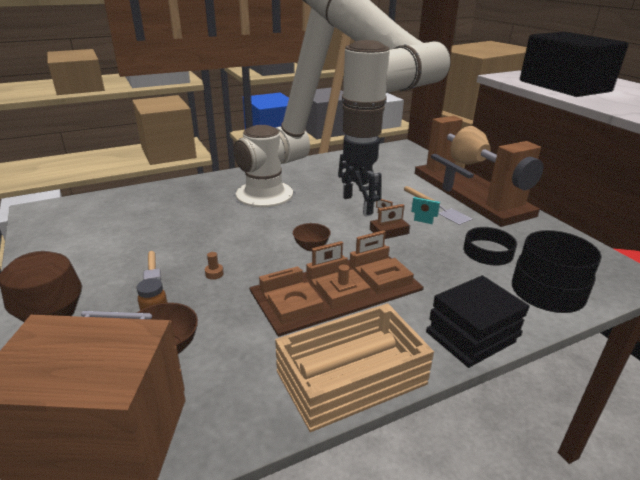

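View pics/a_side.png

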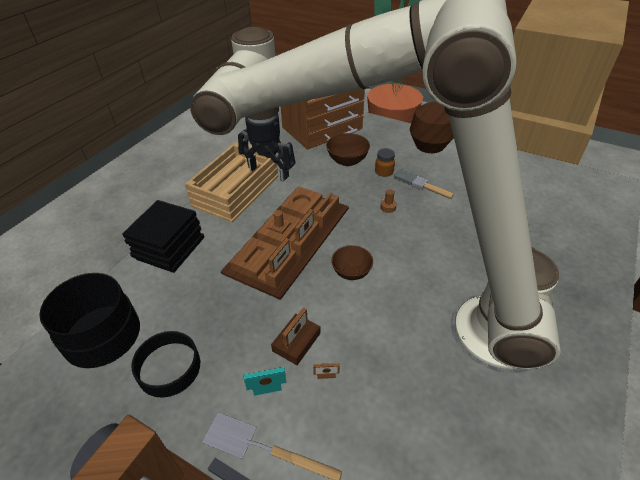

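View pics/a_wrist.png

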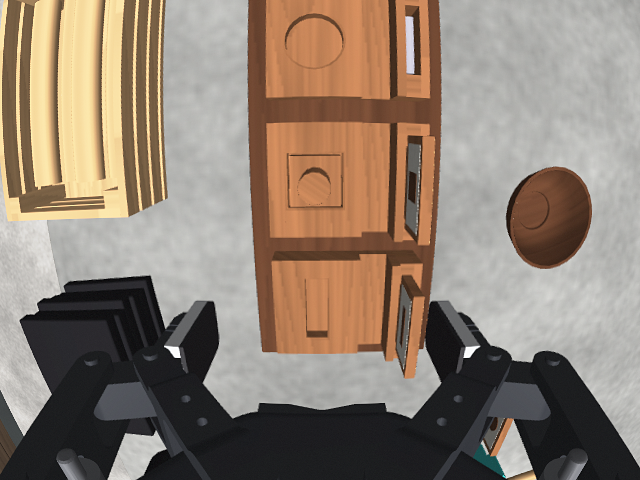

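```bash
cat > h.py <<'E'
from bench import arm
import numpy as np, cv2
from scipy.spatial.transform import Rotation as R
def ray(uv,info,fish):
    u=(uv[0]-info['cx'])/info['fx'];v=(uv[1]-info['cy'])/info['fy']
    if fish:
        r=np.hypot(u,v); d=np.array([np.sin(r)*u/r,np.sin(r)*v/r,np.cos(r)]) if r>1e-9 else np.array([0,0,1.])
    else: d=np.array([u,v,1.])
    T=info['cam_to_world']; return T[:3,3],T[:3,:3]@d
def onz(uv,z,info,fish=True):
    o,d=ray(uv,info,fish); return (o+d*(z-o[2])/d[2])
def proj(p,info,fish=True):
    T=info['cam_to_world'];c=T[:3,:3].T@(np.asarray(p,float)-T[:3,3])
    if fish:
        rr=np.hypot(c[0],c[1]);th=np.arctan2(rr,c[2]);k=th/rr if rr>1e-9 else 0
        return info['cx']+info['fx']*c[0]*k,info['cy']+info['fy']*c[1]*k
    return info['cx']+info['fx']*c[0]/c[2],info['cy']+info['fy']*c[1]/c[2]
def goto(p,yaw=0,s=None):
    """tool-frame delta to reach p (mm) pointing down, jaws axis at yaw deg from world x"""
    s=s or arm.read_state(); q=R.from_quat(s['ee_rot'])
    d=q.inv().apply(np.asarray(p,float)-s['position'])
    t=R.from_euler('z',yaw,degrees=True)*R.from_quat([-.70710678,.70710678,0,0])
    print('pos',s['position'].round(1),'clk',round(s['clock'],2),'F',s['contact_force'].round(1),'w',round(s['gripper_width'],1))
    print('delta tool',d.round(1),'rotvec deg',np.degrees((q.inv()*t).as_rotvec()).round(2))
def snap(n,cam='wrist'):
    i=arm.camera_info(cam);im=arm.get_image(cam);cv2.imwrite(f'pics/{n}.png',im[:,:,::-1]);np.save(f'pics/{n}.npy',{k:v for k,v in i.items()},allow_pickle=True);return i,im
E
python3 - <<'E'
from h import *
i=arm.camera_info('wrist')
for uv in [(249,10),(262,350)]: print('board',onz(uv,12,i).round(1))
print('nest',onz((315,42),42,i).round(1))
im=cv2.imread('pics/a_wrist.png')
cv2.imwrite('pics/z1.png',cv2.resize(im[0:370,230:450],None,fx=1.6*1,fy=1.6,interpolation=cv2.INTER_CUBIC))
goto([402,-290,180],0)
E
```

```text
board [ 695.5 -200.    12. ]
board [693.7 168.2  12. ]
nest [ 630.2 -155.4   42. ]
pos [625.    0.  231.3] clk 0.95 F [-0.9  0.5 -0.2] w 85.5
delta tool [290.  223.   51.3] rotvec deg [ 0. -0. -0.]
```

View pics/z1.png

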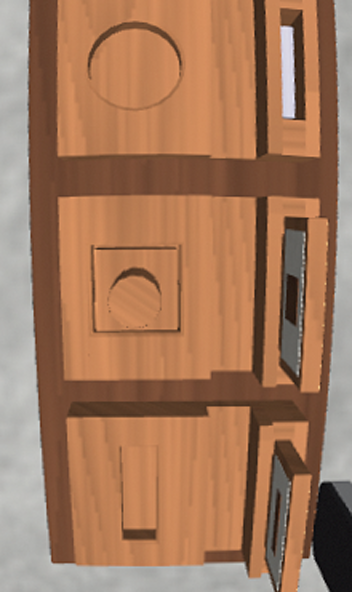

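>>> send_rows:
  translation:
    - [29,22,0]
    - [29,22,0]
    - [29,22,0]
    - [29,22,0]
    - [29,22,0]
  dr:
    - [0,0,0]
    - [0,0,0]
    - [0,0,0]
    - [0,0,0]
    - [0,0,0]
  grip: [85,85,85,85,85]

```text
clock: 1.58
position: [514.2, -145.8, 231.5]
ee_rot: [0.707, -0.707, 0.0, -0.0]
contact_force: [0.4, 0.3, 0.6]
gripper_width: 84.8
```

>>> send_rows:
  translation:
    - [29,22,8]
    - [29,22,8]
    - [29,22,8]
    - [29,22,8]
    - [29,22,8]
  dr:
    - [0,0,0]
    - [0,0,0]
    - [0,0,0]
    - [0,0,0]
    - [0,0,0]
  grip: [85,85,85,85,85]

```text
clock: 2.2
position: [404.3, -290.9, 191.4]
ee_rot: [0.707, -0.707, 0.0, -0.0]
contact_force: [0.1, -0.7, -0.3]
gripper_width: 85.1
```

```bash
python3 - <<'E'
from h import *
goto([402,-290,180],0)
i,im=snap('b')
for t in ['former']: print(arm.place_of(t,'wrist'))
goto([402,-290,180],0)
E
```

```text
pos [ 404.3 -290.9  191.4] clk 2.2 F [ 0.1 -0.7 -0.3] w 85.1
delta tool [-0.9  2.3 11.4] rotvec deg [-0.04 -0.02  0.01]
[{'xyz': [399.5, -289.5, 2.0], 'confidence': 0.67}]
pos [ 402.6 -291.4  190.5] clk 2.3 F [ 0.  -0.4  0. ] w 85.1
delta tool [-1.4  0.6 10.5] rotvec deg [ 0.13  0.05 -0.21]
```

View pics/b.png

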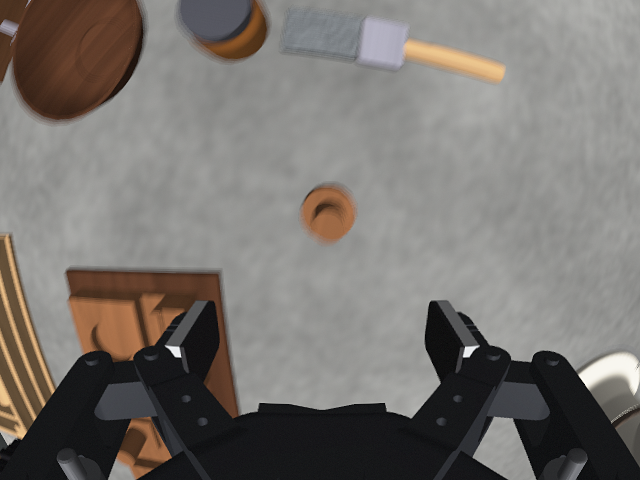

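```bash
python3 - <<'E'
from h import *
for k in range(2):
    goto([402,-290,40])
i,im=snap('c')
c=im[160:270,270:390];cv2.imwrite('pics/c_z.png',cv2.resize(c,None,fx=5,fy=5,interpolation=cv2.INTER_CUBIC)[:,:,::-1])
for z,uv in [(20,(328,213)),(64,(329,217))]: print(onz(uv,z,i).round(1))
hsv=cv2.cvtColor(im,cv2.COLOR_RGB2HSV);m=((hsv[...,1]>80)).astype(np.uint8);
n,l,st,ce=cv2.connectedComponentsWithStats(m)
k=l[213,328];print(st[k],ce[k], [onz(ce[k],z,i).round(1) for z in (10,20)])
np.save('pics/m.npy',m)
E
```

```text
pos [ 402.6 -291.4  190.5] clk 2.3 F [ 0.  -0.4  0. ] w 85.1
delta tool [ -1.2   0.3 150.5] rotvec deg [ 0.13  0.05 -0.21]
pos [ 402.6 -291.4  190.5] clk 2.3 F [ 0.  -0.4  0. ] w 85.1
delta tool [ -1.2   0.3 150.5] rotvec deg [ 0.13  0.05 -0.21]
[ 396.1 -295.    20. ]
[ 396.2 -301.6   64. ]
[ 296  189   54   59 2435] [322.43613963 216.85215606] [array([ 400.9, -289.3,   10. ]), array([ 401. , -291.6,   20. ])]
```

View pics/c_z.png

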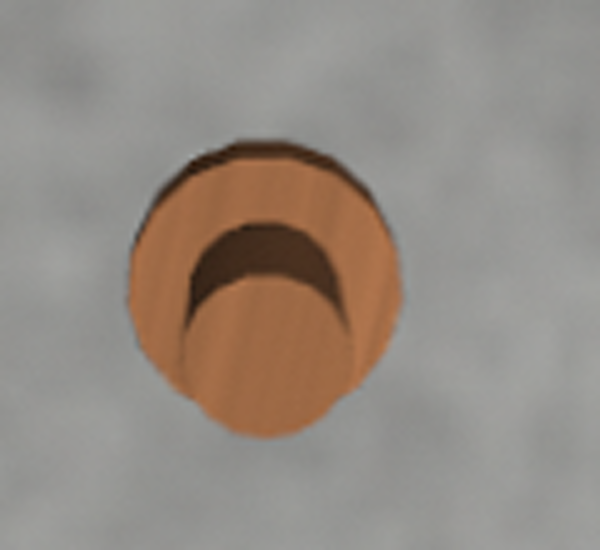

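```bash
python3 - <<'E'
from h import *
i=arm.camera_info('wrist')
for z,uv in [(20,(323.1,218.3)),(64,(323.8,231))]: print(onz(uv,z,i).round(1))
goto([400.5,-291.4,31])
E
```

```text
[ 401.9 -289.8   20. ]
[ 401.6 -290.2   64. ]
pos [ 403.9 -290.8  191.1] clk 2.35 F [ 0.6  1.  -0.4] w 85.3
delta tool [  0.6   3.3 160.1] rotvec deg [ 0.04  0.01 -0.15]
```

>>> send_rows:
  translation:
    - [-1,2,40]
    - [0,0,40]
    - [0,0,40]
    - [0,0,25]
    - [0,0,15]
  dr:
    - [0,0,0]
    - [0,0,0]
    - [0,0,0]
    - [0,0,0]
    - [0,0,0]
  grip: [85,85,85,85,85]

```text
clock: 2.98
position: [403.5, -288.3, 30.2]
ee_rot: [0.708, -0.707, -0.0, 0.0]
contact_force: [-0.6, -0.1, -0.1]
gripper_width: 85.0
```

>>> send_rows:
  translation:
    - [0,0,0]
    - [0,0,0]
    - [0,0,0]
    - [0,0,0]
    - [0,0,0]
  dr:
    - [0,0,0]
    - [0,0,0]
    - [0,0,0]
    - [0,0,0]
    - [0,0,0]
  grip: [20,20,20,20,20]

```text
clock: 3.6
position: [403.6, -289.2, 32.3]
ee_rot: [0.707, -0.707, 0.001, -0.0]
contact_force: [-1.2, 1.0, 7.1]
gripper_width: 23.9
```

```bash
python3 - <<'E'
from h import *
goto([630,-156,150])
snap('d')
E
```

```text
pos [ 403.6 -289.2   32.3] clk 3.6 F [-1.2  1.   7.1] w 23.9
delta tool [-133.  -226.7 -117.4] rotvec deg [-0.09 -0.04  0.02]
```

View pics/d.png

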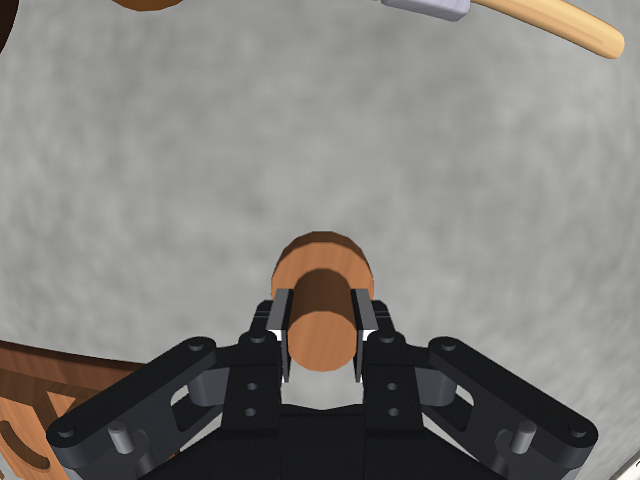

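>>> send_rows:
  translation:
    - [0,0,-15]
    - [0,0,-30]
    - [0,0,-40]
    - [0,0,-45]
    - [-20,-22,-10]
  dr:
    - [0,0,0]
    - [0,0,0]
    - [0,0,0]
    - [0,0,0]
    - [0,0,0]
  grip: [15,15,15,15,15]

```text
clock: 4.28
position: [425.8, -269.9, 174.6]
ee_rot: [-0.706, 0.708, -0.003, 0.001]
contact_force: [0.4, 0.1, -1.9]
gripper_width: 23.9
```

>>> send_rows:
  translation:
    - [-36,-41,0]
    - [-36,-41,0]
    - [-36,-41,0]
    - [-36,-41,0]
    - [-36,-42,0]
  dr:
    - [0,0,0]
    - [0,0,0]
    - [0,0,0]
    - [0,0,0]
    - [0,0,0]
  grip: [15,15,15,15,15]

```text
clock: 4.9
position: [631.8, -87.7, 170.9]
ee_rot: [-0.707, 0.707, 0.0, -0.0]
contact_force: [0.2, -0.7, -1.3]
gripper_width: 23.7
```

>>> send_rows:
  translation:
    - [0,0,0]
    - [0,0,0]
    - [0,0,0]
    - [0,0,0]
    - [0,0,0]
  dr:
    - [0,0,0]
    - [0,0,0]
    - [0,0,0]
    - [0,0,0]
    - [0,0,0]
  grip: [15,15,15,15,15]

```text
clock: 5.52
position: [630.6, -89.5, 171.7]
ee_rot: [-0.707, 0.707, -0.0, 0.0]
contact_force: [0.0, -0.5, -1.2]
gripper_width: 23.7
```

```bash
python3 - <<'E'
from h import *
P=[]
for k in range(4):
    i,im=snap('e')
    s=arm.read_state();P.append(s['position']);print(i['cam_to_world'][:3,3].round(1),s['position'].round(1))
print(arm.place_of('nest','wrist'),arm.place_of('channel','wrist'))
E
```

```text
[ 629.8 -161.5  314.7] [630.7 -89.5 171.6]
[ 630.  -161.4  314.7] [630.8 -89.3 171.6]
[ 630.  -161.3  314.6] [630.8 -89.2 171.5]
[ 630.1 -161.2  314.5] [630.9 -89.1 171.4]
[{'xyz': [630.8, -157.5, 26.0], 'confidence': 0.65}, {'xyz': [385.6, -0.2, -0.1], 'confidence': 0.57}] [{'xyz': [543.6, -156.5, 53.9], 'confidence': 0.67}, {'xyz': [628.1, -90.1, 137.0], 'confidence': 0.54}]
```

View pics/e.png

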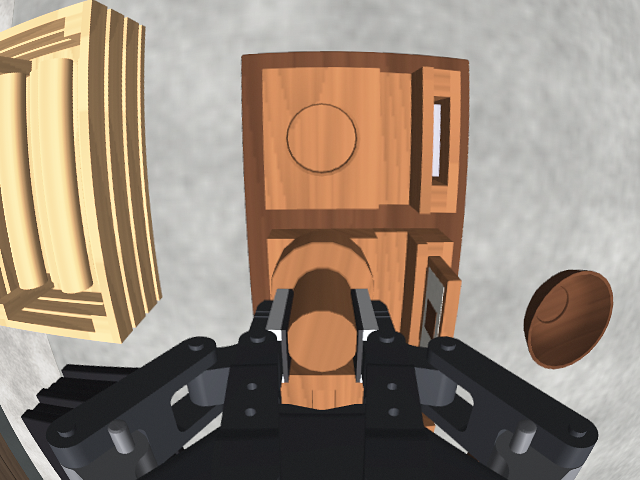

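```bash
python3 - <<'E'
from h import *
im=cv2.imread('pics/e.png')
cv2.imwrite('pics/e1.png',cv2.resize(im[45:225,235:475],None,fx=3.3,fy=3.3,interpolation=cv2.INTER_CUBIC))
E
```

```text
(no output)
```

View pics/e1.png

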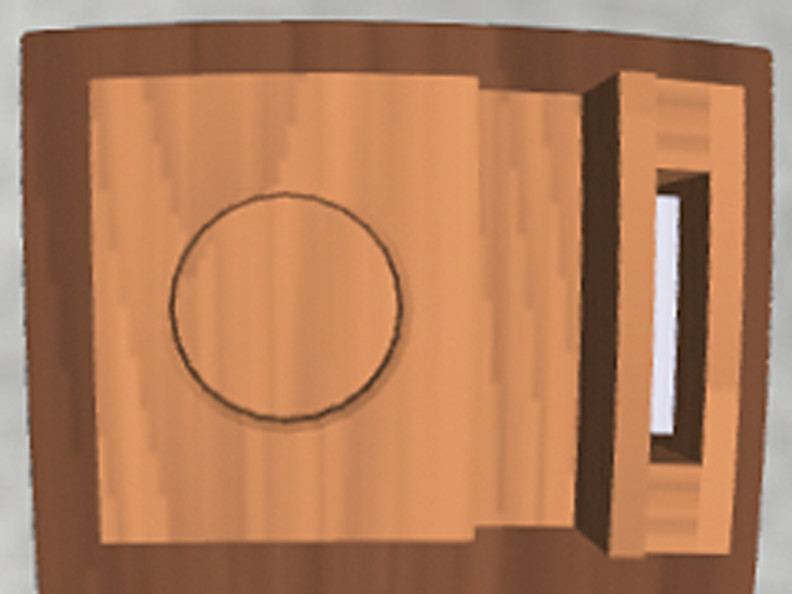

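```bash
python3 - <<'E'
from h import *
i=np.load('pics/e.npy',allow_pickle=True).item()
f=lambda u,v:(235+(u+.5)/3.3-.5,45+(v+.5)/3.3-.5)
def o(n,u,v,z): p=onz(f(u,v),z,i); print(n,p.round(1)); return p
o('nest42',285.5,307.5,42);o('nest34',285.5,307.5,34)
yaw=lambda a,b:np.degrees(np.arctan2(-(b-a)[0],(b-a)[1]))
for n,a,b,z in [('lipout',(745,86),(731,553),54),('lipin',(709,171),(701,463),54),('wallin',(657,171),(650,463),59),('wallout',(620,72),(607,555),59),('rear',(90,80),(101,544),42),('blockfront',(478,76),(474,540),42)]:
    p=o(n,*a,z);q=o(n,*b,z);print('  yaw',yaw(p,q).round(2))
goto([630.5,-157,130])
print(arm.camera_info('wrist')['cam_to_world'][:3,3])
# own-hold check: former top centre in image e
print(proj([630.9,-89.1,171.4+33],i))
E
```

```text
nest42 [ 630.6 -158.    42. ]
nest34 [ 630.6 -157.9   34. ]
lipout [ 530.4 -211.3   54. ]
lipout [ 529.6 -106.    54. ]
  yaw 0.48
lipin [ 538.9 -191.2   54. ]
lipin [ 538.4 -126.4   54. ]
  yaw 0.45
wallin [ 552.4 -189.7   59. ]
wallin [ 552.  -126.7   59. ]
  yaw 0.42
wallout [ 560.6 -210.7   59. ]
wallout [ 560.6 -106.2   59. ]
  yaw 0.03
rear [ 673.5 -210.1   42. ]
rear [ 672.8 -104.8   42. ]
  yaw 0.39
blockfront [ 588.4 -210.9   42. ]
blockfront [ 587.6 -105.7   42. ]
  yaw 0.4
pos [631.  -89.  171.4] clk 5.83 F [-0.5  0.8 -1.4] w 23.7
delta tool [68.   0.5 41.4] rotvec deg [-0.01  0.   -0.  ]
[ 630.27512897 -160.97629036  314.39142804]
(np.float64(319.6451061193821), np.float64(348.8224558934454))
```

```bash
python3 - <<'E'
from h import *
im=cv2.imread('pics/e.png')
cv2.imwrite('pics/e2.png',cv2.resize(im[225:385,250:400],None,fx=3.7,fy=3.7,interpolation=cv2.INTER_CUBIC))
E
```

```text
(no output)
```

View pics/e2.png

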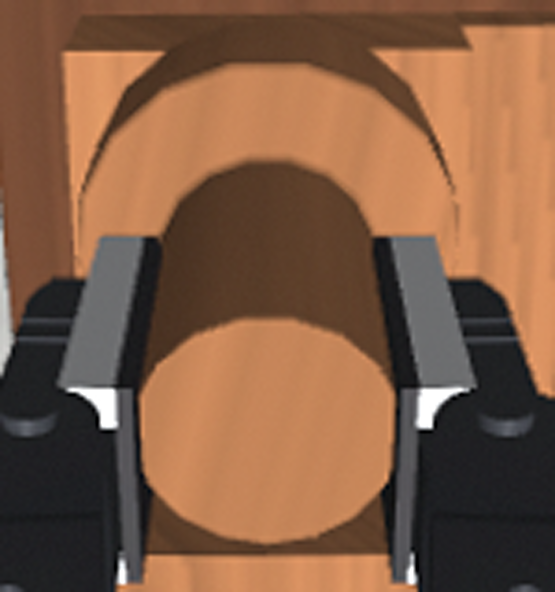

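```bash
python3 - <<'E'
from h import *
from scipy.optimize import least_squares
i=np.load('pics/e.npy',allow_pickle=True).item()
a=np.linspace(0,2*np.pi,181)
f=lambda u,v:(250+(u+.5)/3.7-.5,225+(v+.5)/3.7-.5)
l,t=f(140,316);r,b=f(395,544);l2,t2=f(79,63);r2,_=f(458,0)
def ext(c,rad):
    p=np.array([proj(c+np.array([rad*np.cos(x),rad*np.sin(x),0]),i) for x in a]);return p[:,0].min(),p[:,0].max(),p[:,1].min(),p[:,1].max()
def res(v):
    e=ext(np.array([v[0],v[1],v[2]+64]),13);g=ext(np.array([v[0],v[1],v[2]+20]),24)
    return [e[0]-l,e[1]-r,e[2]-t,e[3]-b,g[0]-l2,g[1]-r2,g[2]-t2]
s=least_squares(res,[630,-89,140]);print(s.x.round(2),np.round(s.fun,2))
goto([630.5,-157,130])
E
```

```text
[630.05 -89.21 136.01] [-1.49  1.77  0.12 -0.99 -0.1  -0.27  0.99]
pos [631.  -89.  171.4] clk 5.83 F [-0.5  0.8 -1.4] w 23.7
delta tool [68.   0.5 41.4] rotvec deg [-0.01  0.   -0.  ]
```

>>> send_rows:
  translation:
    - [20,-0.5,0]
    - [30,0,0]
    - [18.8,0,20]
    - [0,0,35]
    - [0,0,28]
  dr:
    - [0,0,0]
    - [0,0,0]
    - [0,0,0]
    - [0,0,0]
    - [0,0,0.4]
  grip: [15,15,15,15,15]

```text
clock: 6.45
position: [630.1, -158.7, 85.3]
ee_rot: [-0.704, 0.71, 0.001, -0.001]
contact_force: [0.5, 0.0, -0.8]
gripper_width: 24.0
```

>>> send_rows:
  translation:
    - [0,0,0]
    - [0,0,0]
    - [0,0,0]
    - [0,0,0]
    - [0,0,0]
  dr:
    - [0,0,0]
    - [0,0,0]
    - [0,0,0]
    - [0,0,0]
    - [0,0,0]
  grip: [15,15,15,15,15]

```text
clock: 7.08
position: [631.7, -157.7, 89.0]
ee_rot: [-0.705, 0.71, -0.0, 0.0]
contact_force: [0.8, -0.1, -1.0]
gripper_width: 23.6
```

```bash
python3 - <<'E'
from h import *
i,im=snap('f');goto([631.4,-157.8,57]);snap('f_scene','scene')
cv2.imwrite('pics/f2.png',cv2.resize(im[170:400,200:440],None,fx=2.5,fy=2.5,interpolation=cv2.INTER_CUBIC)[:,:,::-1])
E
```

```text
pos [ 631.7 -157.7   88.8] clk 7.12 F [-0.4  0.5 -1.4] w 23.7
delta tool [ 0.1  0.3 31.8] rotvec deg [-0.05  0.   -0.39]
```

View pics/f2.png

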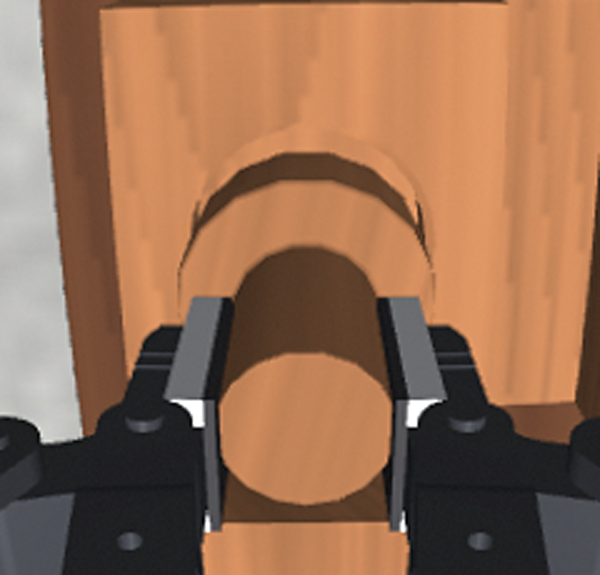

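```bash
python3 - <<'E'
from h import *
i=np.load('pics/f.npy',allow_pickle=True).item();im=cv2.imread('pics/f.png')
big=cv2.resize(im[200:300,250:400],None,fx=5.3,fy=5.3,interpolation=cv2.INTER_CUBIC)
def circ(c,r,z,col):
    a=np.linspace(0,2*np.pi,200)
    p=np.array([proj([c[0]+r*np.cos(x),c[1]+r*np.sin(x),z],i) for x in a]);p=((p-[250,200]+.5)*5.3).astype(int)
    cv2.polylines(big,[p.reshape(-1,1,2)],True,col,1)
circ((630.6,-158),26,42,(0,255,0))
circ((630.7,-157.9),24,88.8-31.5+20,(255,0,0));circ((630.7,-157.9),24,88.8-31.5,(255,255,0))
cv2.imwrite('pics/f3.png',big)
E
```

```text
(no output)
```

View pics/f3.png

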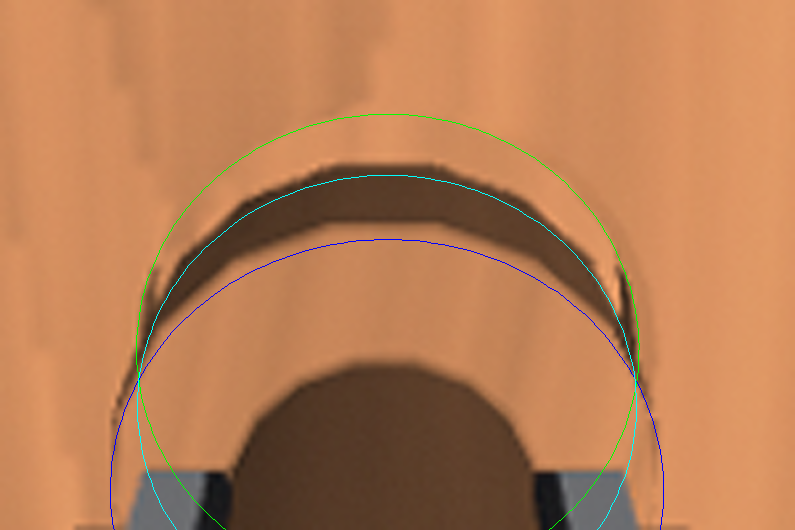

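>>> send_rows:
  translation:
    - [0,0,8]
    - [0,0,5]
    - [0,0,4]
    - [0,0,3]
    - [0,0,0]
  dr:
    - [0,0,0]
    - [0,0,0]
    - [0,0,0]
    - [0,0,0]
    - [0,0,0]
  grip: [15,15,15,15,15]

```text
clock: 7.8
position: [631.3, -157.8, 67.9]
ee_rot: [-0.705, 0.71, 0.0, -0.0]
contact_force: [0.5, -0.3, -0.8]
gripper_width: 23.9
```

>>> send_rows:
  translation:
    - [0,0,3]
    - [0,0,3]
    - [0,0,2]
    - [0,0,1]
    - [0,0,0]
  dr:
    - [0,0,0]
    - [0,0,0]
    - [0,0,0]
    - [0,0,0]
    - [0,0,0]
  grip: [15,15,15,15,15]

```text
clock: 8.43
position: [631.5, -157.8, 59.2]
ee_rot: [-0.705, 0.71, 0.0, -0.0]
contact_force: [-0.3, 1.3, -0.5]
gripper_width: 23.4
```

>>> send_rows:
  translation:
    - [0,0,1]
    - [0,0,0.5]
    - [0,0,0]
    - [0,0,0]
    - [0,0,0]
  dr:
    - [0,0,0]
    - [0,0,0]
    - [0,0,0]
    - [0,0,0]
    - [0,0,0]
  grip: [15,15,15,15,15]

```text
clock: 9.05
position: [631.6, -157.8, 58.4]
ee_rot: [-0.705, 0.71, -0.0, 0.0]
contact_force: [-1.5, 1.6, 5.5]
gripper_width: 23.8
```

```bash
python3 - <<'E'
from h import *
i,im=snap('g');goto([631.4,-157.8,57])
cv2.imwrite('pics/g2.png',cv2.resize(im[170:400,200:440],None,fx=2.5,fy=2.5,interpolation=cv2.INTER_CUBIC)[:,:,::-1])
E
```

```text
pos [ 631.6 -157.8   58.4] clk 9.1 F [-1.3  0.6  4.9] w 23.5
delta tool [-0.   0.2  1.4] rotvec deg [-0.03 -0.01 -0.39]
```

View pics/g2.png

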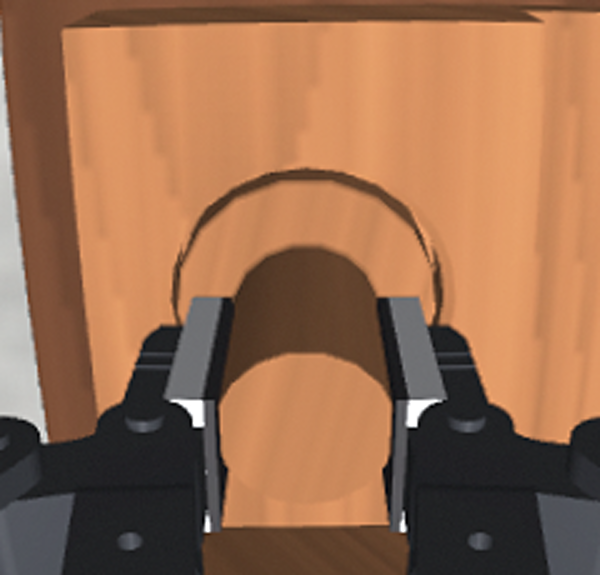

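>>> send_rows:
  translation:
    - [0,0,0]
    - [0,0,0]
    - [0,0,0]
    - [0,0,0]
    - [0,0,0]
  dr:
    - [0,0,0]
    - [0,0,0]
    - [0,0,0]
    - [0,0,0]
    - [0,0,0]
  grip: [60,60,60,60,60]

```text
clock: 9.72
position: [631.5, -157.8, 57.7]
ee_rot: [-0.705, 0.71, 0.0, -0.0]
contact_force: [-0.5, 0.1, -0.1]
gripper_width: 59.9
```

>>> send_rows:
  translation:
    - [0,0,-20]
    - [0,0,-35]
    - [0,0,-35]
    - [0,0,-35]
    - [0,0,-30]
  dr:
    - [0,0,0]
    - [0,0,0]
    - [0,0,0]
    - [0,0,0]
    - [0,0,-0.4]
  grip: [60,60,60,60,60]

```text
clock: 10.35
position: [631.6, -157.8, 214.5]
ee_rot: [0.707, -0.707, 0.0, -0.0]
contact_force: [0.8, 0.1, -0.9]
gripper_width: 60.3
```

```bash
python3 - <<'E'
from h import *
i,im=snap('k');goto([403,255,220])
E
```

```text
pos [ 633.7 -158.4  219.4] clk 10.4 F [ 0.8 -0.2  3.4] w 59.8
delta tool [-413.7  230.2   -3.6] rotvec deg [-0.53 -0.12  0.07]
```

View pics/k.png

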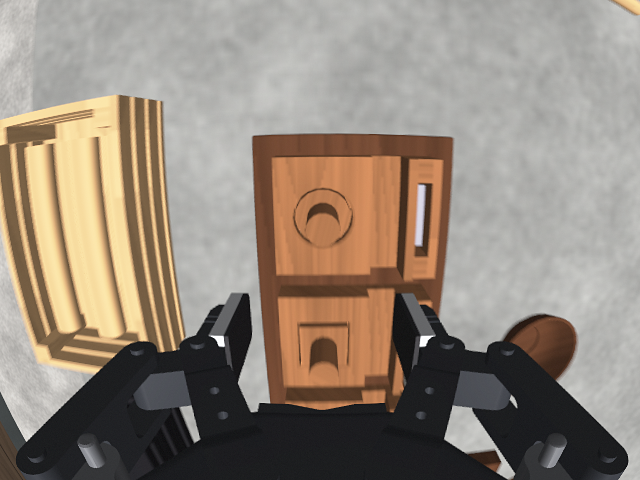

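>>> send_rows:
  translation:
    - [-41,23,0]
    - [-41,23,0]
    - [-41,23,0]
    - [-41,23,0]
    - [-41,23,0]
  dr:
    - [0,0,0]
    - [0,0,0]
    - [0,0,0]
    - [0,0,0]
    - [0,0,0]
  grip: [60,60,60,60,60]

```text
clock: 11.02
position: [515.6, 48.4, 212.7]
ee_rot: [-0.707, 0.707, -0.0, 0.0]
contact_force: [-0.4, -0.2, 0.4]
gripper_width: 60.2
```

>>> send_rows:
  translation:
    - [-42,23,0]
    - [-42,23,0]
    - [-42,23,0]
    - [-42,23,0]
    - [-41,23,0]
  dr:
    - [0,0,0]
    - [0,0,0]
    - [0,0,0]
    - [0,0,0]
    - [0,0,0]
  grip: [60,60,60,60,60]

```text
clock: 11.65
position: [400.5, 257.5, 212.9]
ee_rot: [0.707, -0.707, -0.0, -0.0]
contact_force: [0.2, -0.1, 0.1]
gripper_width: 59.8
```

>>> send_rows:
  translation:
    - [0,0,0]
    - [0,0,0]
    - [0,0,0]
    - [0,0,0]
    - [0,0,0]
  dr:
    - [0,0,0]
    - [0,0,0]
    - [0,0,0]
    - [0,0,0]
    - [0,0,0]
  grip: [60,60,60,60,60]

```text
clock: 12.28
position: [401.8, 255.7, 212.8]
ee_rot: [-0.707, 0.708, -0.0, -0.0]
contact_force: [0.5, -0.2, 0.0]
gripper_width: 59.9
```

```bash
python3 - <<'E'
from h import *
i,im=snap('m');goto([403,255,220]);print(arm.place_of('holder','wrist'),arm.place_of('rest','wrist'))
E
```

```text
pos [401.7 255.8 212.8] clk 12.32 F [ 0.2 -0.6 -0.5] w 60.2
delta tool [ 0.8 -1.3 -7.2] rotvec deg [-0.    0.   -0.06]
[{'xyz': [302.9, 299.7, 2.2], 'confidence': 0.9}, {'xyz': [397.6, 390.9, 1.6], 'confidence': 0.87}, {'xyz': [403.4, 257.5, 10.7], 'confidence': 0.77}] []
```

View pics/m.png

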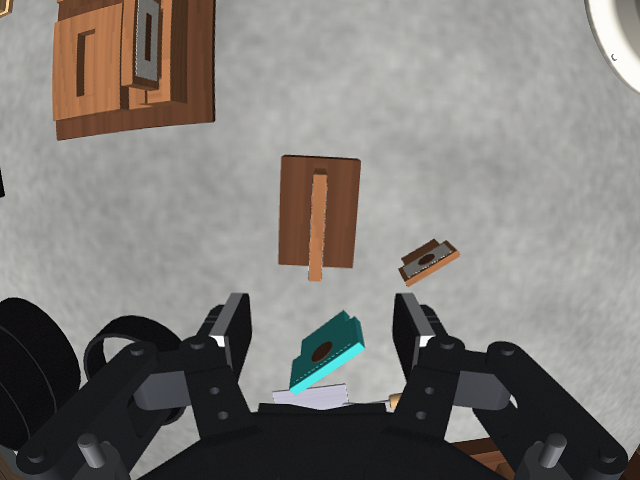

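```bash
python3 - <<'E'
from h import *
im=cv2.imread('pics/m.png')
cv2.imwrite('pics/m1.png',cv2.resize(im[145:290,265:375],None,fx=4,fy=4,interpolation=cv2.INTER_CUBIC))
E
```

```text
(no output)
```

View pics/m1.png

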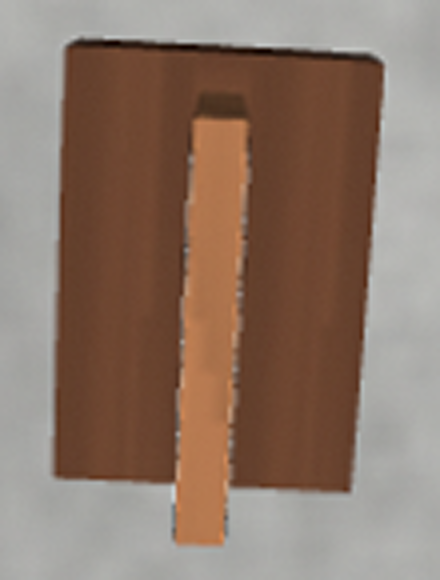

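```bash
python3 - <<'E'
from h import *
i=np.load('pics/m.npy',allow_pickle=True).item()
f=lambda u,v:(265+(u+.5)/4-.5,145+(v+.5)/4-.5)
def o(n,u,v,z): p=onz(f(u,v),z,i); print(n,p.round(1)); return p
yaw=lambda a,b:np.degrees(np.arctan2(-(b-a)[0],(b-a)[1]))
L=[('L',(194,117),(175,545),86),('R',(248,117),(226,545),86),('restL',(66,45),(54,478),30),('restR',(383,62),(351,491),30),]
for n,a,b,z in L:
    p=o(n,*a,z);q=o(n,*b,z);print('  yaw',yaw(p,q).round(2))
goto([402,256,49],3)
E
```

```text
L [407.3 213.2  86. ]
L [411.7 296.7  86. ]
  yaw -2.97
R [397.5 213.2  86. ]
R [401.6 296.7  86. ]
  yaw -2.83
restL [436.6 203.1  30. ]
restL [442.1 303.3  30. ]
  yaw -3.14
restR [367.2 206.9  30. ]
restR [372.4 306.6  30. ]
  yaw -2.98
pos [401.6 256.  212.8] clk 12.43 F [-0.  -0.2  0.2] w 60.2
delta tool [  0.   -0.4 163.8] rotvec deg [-0.    0.   -3.03]
```

>>> send_rows:
  translation:
    - [1,-3,30]
    - [0,0,40]
    - [0,0,40]
    - [0,0,35]
    - [0,0,17]
  dr:
    - [0,0,2.9]
    - [0,0,0]
    - [0,0,0]
    - [0,0,0]
    - [0,0,0]
  grip: [60,60,60,60,60]

```text
clock: 13.05
position: [403.9, 254.4, 48.9]
ee_rot: [-0.689, 0.725, -0.0, -0.002]
contact_force: [-0.1, -0.1, -0.4]
gripper_width: 60.3
```

>>> send_rows:
  translation:
    - [0,0,0]
    - [0,0,0]
    - [0,0,0]
    - [0,0,0]
    - [0,0,0]
  dr:
    - [0,0,0]
    - [0,0,0]
    - [0,0,0]
    - [0,0,0]
    - [0,0,0]
  grip: [60,60,40,30,30]

```text
clock: 13.68
position: [404.6, 255.4, 51.2]
ee_rot: [-0.689, 0.725, 0.0, 0.0]
contact_force: [0.3, 0.4, -0.3]
gripper_width: 30.1
```

```bash
python3 - <<'E'
from h import *
i,im=snap('n');goto([404.5,255,50],-2.9)
cv2.imwrite('pics/n2.png',cv2.resize(im[170:420,170:470],None,fx=2.5,fy=2.4,interpolation=cv2.INTER_CUBIC)[:,:,::-1])
E
```

```text
pos [404.5 255.3  51.1] clk 13.72 F [ 0.6 -0.5  0.6] w 29.9
delta tool [0.3 0.  1.1] rotvec deg [-0.02  0.03 -0.  ]
```

View pics/n2.png

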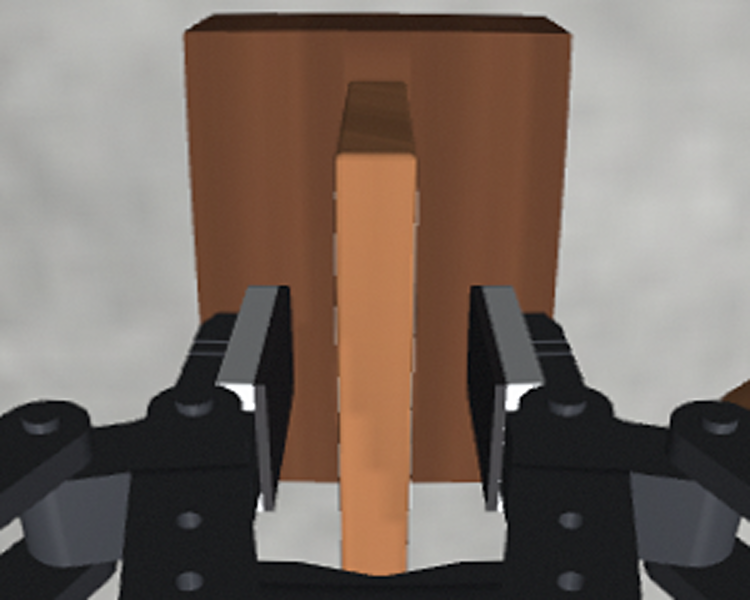

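>>> send_rows:
  translation:
    - [0,0,0]
    - [0,0,0]
    - [0,0,0]
    - [0,0,0]
    - [0,0,0]
  dr:
    - [0,0,0]
    - [0,0,0]
    - [0,0,0]
    - [0,0,0]
    - [0,0,0]
  grip: [0,0,0,0,0]

```text
clock: 14.35
position: [404.6, 255.3, 50.9]
ee_rot: [-0.689, 0.725, -0.0, 0.0]
contact_force: [-0.1, 0.6, 1.5]
gripper_width: 9.4
```

>>> send_rows:
  translation:
    - [0,0,-5]
    - [0,0,-10]
    - [0,0,-20]
    - [0,0,-30]
    - [0,0,-40]
  dr:
    - [0,0,0]
    - [0,0,0]
    - [0,0,0]
    - [0,0,0]
    - [0,0,0]
  grip: [0,0,0,0,0]

```text
clock: 14.98
position: [403.6, 254.4, 156.6]
ee_rot: [-0.689, 0.725, 0.0, -0.001]
contact_force: [1.5, 1.3, -2.1]
gripper_width: 9.0
```

```bash
python3 - <<'E'
from h import *
i,im=snap('p');goto([545.5,-90,165],0.4)
E
```

```text
pos [406.6 257.  162.6] clk 15.03 F [1.6 0.3 2.9] w 9.4
delta tool [ 339.8 -155.7   -3.4] rotvec deg [-0.41  0.35 -3.2 ]
```

View pics/p.png

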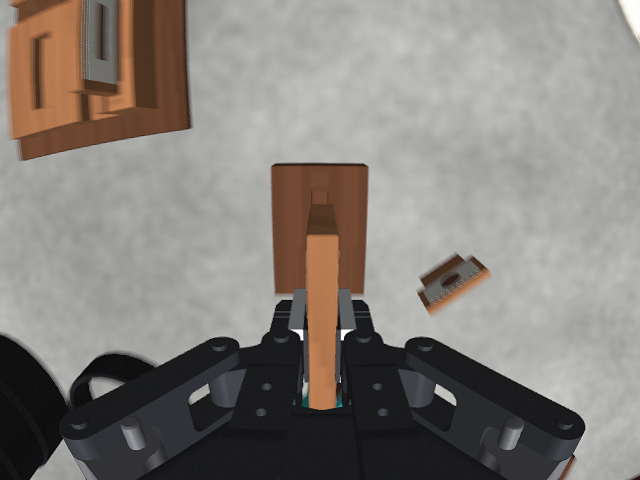

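>>> send_rows:
  translation:
    - [20,-9,-20]
    - [40,-18,-15]
    - [45,-20.5,0]
    - [45,-20.5,0]
    - [45,-20.5,0]
  dr:
    - [0,0,0]
    - [0,0,0]
    - [0,0,0]
    - [0,0,0]
    - [0,0,0]
  grip: [0,0,0,0,0]

```text
clock: 15.65
position: [483.0, 54.5, 191.4]
ee_rot: [-0.689, 0.725, 0.0, 0.0]
contact_force: [1.6, 0.7, -0.3]
gripper_width: 9.6
```

>>> send_rows:
  translation:
    - [45,-20.5,0]
    - [45,-20.5,0]
    - [35,-17,0]
    - [20,-8,0]
    - [0,0,0]
  dr:
    - [0,0,0]
    - [0,0,0]
    - [0,0,0]
    - [0,0,0]
    - [0,0,-3.3]
  grip: [0,0,0,0,0]

```text
clock: 16.27
position: [541.4, -93.7, 190.7]
ee_rot: [0.709, -0.705, -0.0, 0.0]
contact_force: [0.0, 0.6, -0.9]
gripper_width: 9.1
```

>>> send_rows:
  translation:
    - [0,0,0]
    - [0,0,0]
    - [0,0,0]
    - [0,0,0]
    - [0,0,0]
  dr:
    - [0,0,0]
    - [0,0,0]
    - [0,0,0]
    - [0,0,0]
    - [0,0,0]
  grip: [0,0,0,0,0]

```text
clock: 16.9
position: [541.6, -92.0, 190.9]
ee_rot: [0.71, -0.705, 0.0, -0.0]
contact_force: [0.2, -0.7, -0.6]
gripper_width: 9.3
```

```bash
python3 - <<'E'
from h import *
i,im=snap('q');goto([545.5,-158.5,120],0.4)
print(arm.place_of('channel','wrist'),arm.place_of('nest','wrist'))
cv2.imwrite('pics/q1.png',cv2.resize(im[100:400,180:480],None,fx=2.6,fy=2,interpolation=cv2.INTER_CUBIC)[:,:,::-1])
E
```

```text
pos [541.6 -92.  190.8] clk 16.95 F [ 0.2  0.  -2. ] w 9.2
delta tool [66.5 -3.5 70.8] rotvec deg [ 0.   -0.    0.01]
[{'xyz': [545.7, -156.5, 53.6], 'confidence': 0.66}] []
```

View pics/q.png

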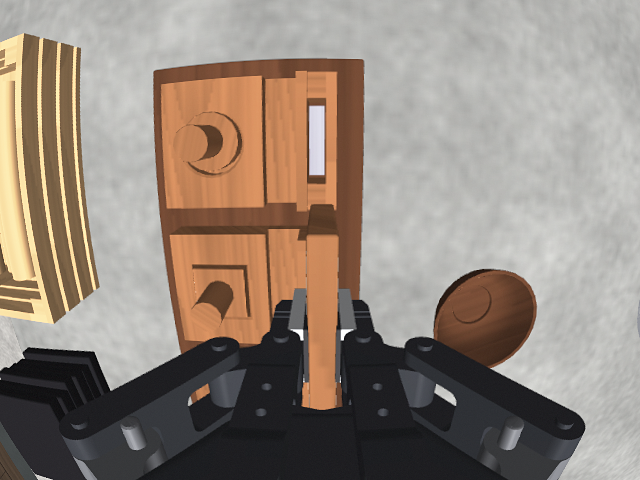

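View pics/q1.png

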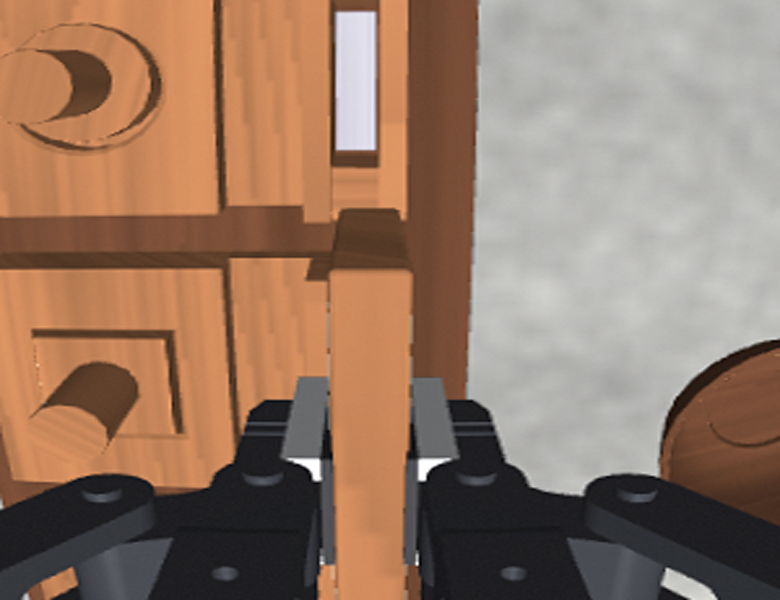

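```bash
python3 - <<'E'
from h import *
im=cv2.imread('pics/q.png')
cv2.imwrite('pics/q2.png',cv2.resize(im[60:260,270:360],None,fx=5,fy=3.9*1.0,interpolation=cv2.INTER_CUBIC))
E
```

```text
(no output)
```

View pics/q2.png

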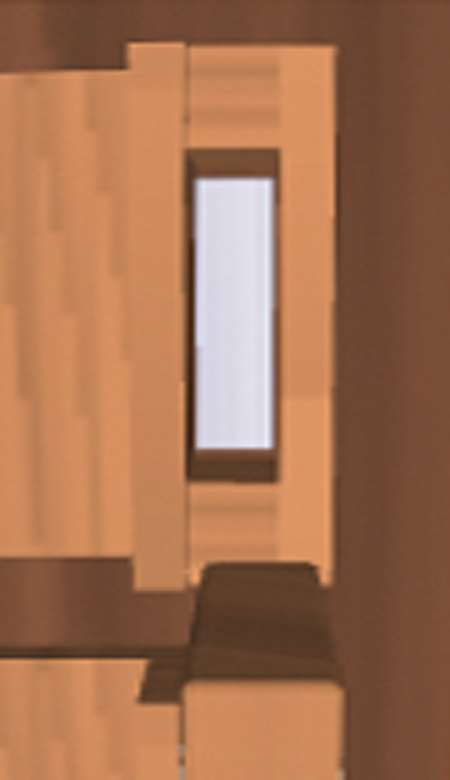

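```bash
python3 - <<'E'
from h import *
i=np.load('pics/q.npy',allow_pickle=True).item()
f=lambda u,v:(270+(u+.5)/5-.5,60+(v+.5)/3.9-.5)
def o(n,u,v,z): p=onz(f(u,v),z,i); print(n,p.round(1)); return p
for n,a,z in [('lipin top',(279,150),54),('lipin bot',(279,482),54),('wallin t',(187,150),59),('wallin b',(187,480),59),('lipout t',(337,46),54),('lipout b',(332,583),54)]: o(n,*a,z)
zt=190.8+35
o('top L',183,682,zt);o('top R',344,682,zt)
zb=zt-50
o('headbot L',204,564,zb);o('headbot R',318,564,zb)
o('tongue? ',204,564,zt-78)
E
```

```text
lipin top [ 538.9 -190.7   54. ]
lipin bot [ 538.4 -126.3   54. ]
wallin t [ 552.3 -190.2   59. ]
wallin b [ 552.1 -127.2   59. ]
lipout t [ 530.5 -211.3   54. ]
lipout b [ 530.  -106.3   54. ]
top L [ 545.9 -133.8  225.8]
top R [ 536.2 -133.8  225.8]
headbot L [ 546.1 -133.4  175.8]
headbot R [ 536.2 -133.5  175.8]
tongue?  [ 546.9 -128.   147.8]
```

>>> send_rows:
  translation:
    - [22,-2,0]
    - [30,-2.1,0]
    - [15,0,20]
    - [0,0,35]
    - [0,0,22]
  dr:
    - [0,0,0]
    - [0,0,0]
    - [0,0,0]
    - [0,0,0]
    - [0,0,0]
  grip: [0,0,0,0,0]

```text
clock: 17.68
position: [545.4, -159.4, 112.2]
ee_rot: [0.709, -0.705, -0.001, 0.001]
contact_force: [0.6, -0.5, -0.7]
gripper_width: 9.7
```

>>> send_rows:
  translation:
    - [0,0,0]
    - [0,0,0]
    - [0,0,0]
    - [0,0,0]
    - [0,0,0]
  dr:
    - [0,0,0]
    - [0,0,0]
    - [0,0,0]
    - [0,0,0]
    - [0,0,0]
  grip: [0,0,0,0,0]

```text
clock: 18.3
position: [546.3, -159.1, 114.3]
ee_rot: [0.71, -0.705, 0.0, -0.0]
contact_force: [0.2, -0.0, -0.8]
gripper_width: 9.3
```

```bash
python3 - <<'E'
from h import *
i,im=snap('r');goto([545.5,-158.6,69],0.4)
snap('r_sc','scene');sd=snap('r_sd','side')[1]
big=cv2.resize(im[150:350,220:420],None,fx=3,fy=3,interpolation=cv2.INTER_CUBIC)[:,:,::-1].copy()
def pl(pts,col):
    p=((np.array([proj(q,i) for q in pts])-[220,150]+.5)*3).astype(int);cv2.polylines(big,[p.reshape(-1,1,2)],True,col,1)
c=np.array([545.5,-158.6]);y=np.radians(.4)
def rect(hx,hy,z,dx=0):
    return [np.r_[c+[ (sx*hx+dx)*np.cos(y)-sy*hy*np.sin(y),(sx*hx+dx)*np.sin(y)+sy*hy*np.cos(y)],z] for sx,sy in [(1,1),(1,-1),(-1,-1),(-1,1)]]
pl(rect(7,32.5,54),(0,255,0));pl(rect(15,52.5,54),(255,255,0))
cv2.imwrite('pics/r1.png',big)
E
```

```text
pos [ 546.3 -159.1  114.2] clk 18.35 F [-0.5 -0.7 -0.6] w 9.3
delta tool [-0.5  0.8 45.2] rotvec deg [-0.04 -0.    0.  ]
```

View pics/r1.png

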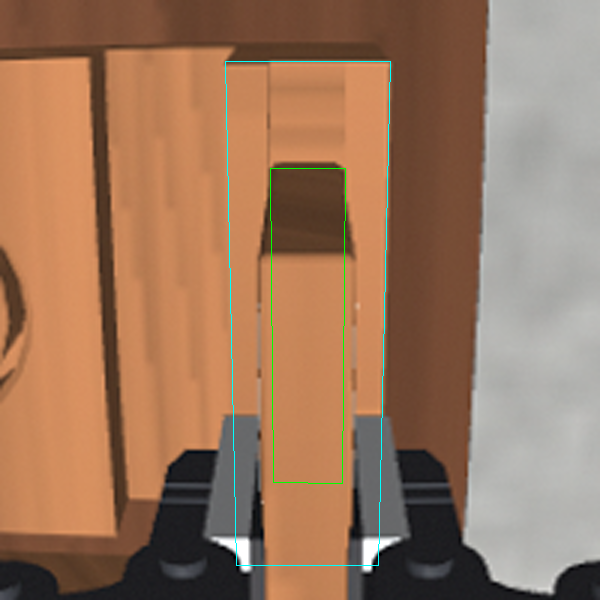

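View pics/r_sc.png

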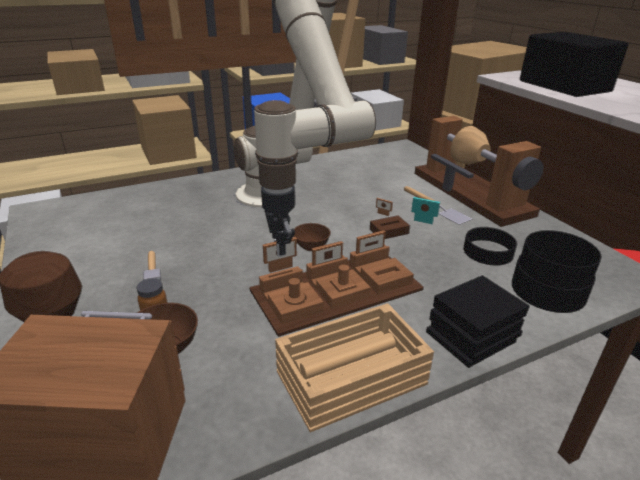

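View pics/r_sd.png

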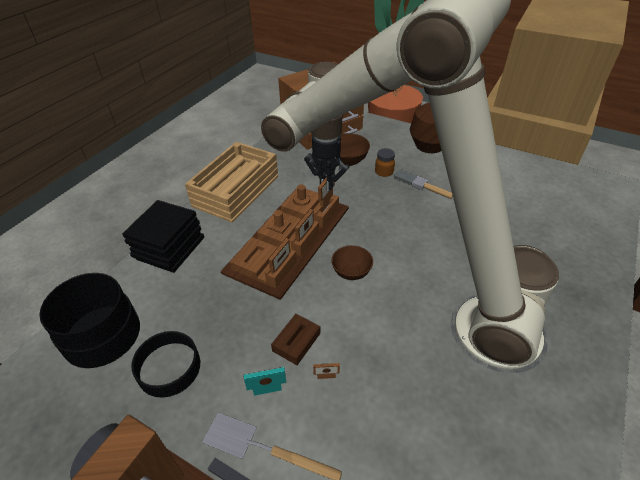

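>>> send_rows:
  translation:
    - [0,0,6]
    - [0,0,5]
    - [0,0,5]
    - [0,0,4]
    - [0,0,4]
  dr:
    - [0,0,0]
    - [0,0,0]
    - [0,0,0]
    - [0,0,0]
    - [0,0,0]
  grip: [0,0,0,0,0]

```text
clock: 19.08
position: [546.1, -159.1, 89.5]
ee_rot: [0.71, -0.705, -0.0, 0.0]
contact_force: [0.2, -1.1, -0.9]
gripper_width: 9.3
```

>>> send_rows:
  translation:
    - [0,0,3]
    - [0,0,3]
    - [0,0,2]
    - [0,0,2]
    - [0,0,0]
  dr:
    - [0,0,0]
    - [0,0,0]
    - [0,0,0]
    - [0,0,0]
    - [0,0,0]
  grip: [0,0,0,0,0]

```text
clock: 19.7
position: [546.1, -159.1, 79.7]
ee_rot: [0.71, -0.705, -0.0, 0.0]
contact_force: [-0.3, 0.6, -0.7]
gripper_width: 9.5
```

```bash
python3 - <<'E'
from h import *
goto([545.5,-158.6,69],0.4)
E
```

```text
pos [ 546.1 -159.1   79.7] clk 19.7 F [-0.3  0.6 -0.7] w 9.5
delta tool [-0.5  0.5 10.7] rotvec deg [0.02 0.   0.  ]
```

Inside the channel with no contact; now the spring.

>>> send_rows:
  translation:
    - [0,0,2]
    - [0,0,2]
    - [0,0,2]
    - [0,0,1]
    - [0,0,1]
  dr:
    - [0,0,0]
    - [0,0,0]
    - [0,0,0]
    - [0,0,0]
    - [0,0,0]
  grip: [0,0,0,0,0]

```text
clock: 20.32
position: [546.3, -159.1, 72.2]
ee_rot: [0.71, -0.705, 0.0, -0.0]
contact_force: [-1.4, 0.6, 4.1]
gripper_width: 9.4
```

>>> send_rows:
  translation:
    - [0,0,1]
    - [0,0,0.5]
    - [0,0,0]
    - [0,0,0]
    - [0,0,0]
  dr:
    - [0,0,0]
    - [0,0,0]
    - [0,0,0]
    - [0,0,0]
    - [0,0,0]
  grip: [0,0,0,0,0]

```text
clock: 20.95
position: [546.3, -159.2, 70.6]
ee_rot: [0.71, -0.705, 0.0, -0.0]
contact_force: [-1.9, 0.4, 5.8]
gripper_width: 9.1
```

>>> send_rows:
  translation:
    - [0,0,0.5]
    - [0,0,0.5]
    - [0,0,0.5]
    - [0,0,0]
    - [0,0,0]
  dr:
    - [0,0,0]
    - [0,0,0]
    - [0,0,0]
    - [0,0,0]
    - [0,0,0]
  grip: [0,0,0,0,0]

```text
clock: 21.58
position: [546.3, -159.2, 69.2]
ee_rot: [0.71, -0.705, 0.0, -0.0]
contact_force: [-2.2, 2.1, 5.9]
gripper_width: 9.0
```

>>> send_rows:
  translation:
    - [0,0,0.5]
    - [0,0,0.5]
    - [0,0,0]
    - [0,0,0]
    - [0,0,0]
  dr:
    - [0,0,0]
    - [0,0,0]
    - [0,0,0]
    - [0,0,0]
    - [0,0,0]
  grip: [0,0,0,0,0]

```text
clock: 22.2
position: [546.4, -159.1, 68.9]
ee_rot: [0.71, -0.704, 0.0, -0.0]
contact_force: [-2.8, 2.0, 9.3]
gripper_width: 9.2
```

>>> send_rows:
  translation:
    - [0,0,0.5]
    - [0,0,0.5]
    - [0,0,0]
    - [0,0,0]
    - [0,0,0]
  dr:
    - [0,0,0]
    - [0,0,0]
    - [0,0,0]
    - [0,0,0]
    - [0,0,0]
  grip: [0,0,0,0,0]

```text
clock: 22.82
position: [546.4, -159.2, 68.9]
ee_rot: [0.71, -0.704, 0.001, -0.0]
contact_force: [-4.3, 2.7, 14.3]
gripper_width: 9.6
```

```bash
python3 - <<'E'
from h import *
i,im=snap('t');goto([545.5,-158.6,69],0.4)
s=snap('t_sc','scene')[1]
cv2.imwrite('pics/t1.png',cv2.resize(s[215:325,230:430],None,fx=4,fy=4,interpolation=cv2.INTER_CUBIC)[:,:,::-1])
cv2.imwrite('pics/t2.png',cv2.resize(im[150:350,170:420],None,fx=3,fy=3,interpolation=cv2.INTER_CUBIC)[:,:,::-1])
E
```

```text
pos [ 546.4 -159.2   68.9] clk 22.88 F [-3.4  2.9 14.9] w 9.2
delta tool [-0.6  0.9 -0.1] rotvec deg [-0.05 -0.03  0.04]
```

View pics/t1.png

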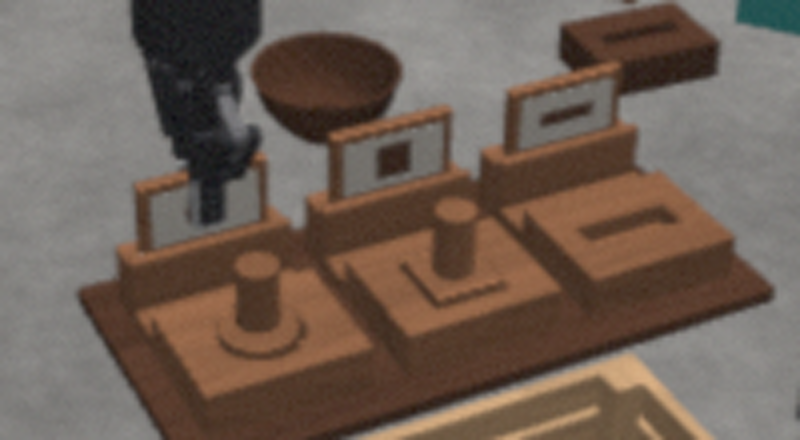

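View pics/t2.png

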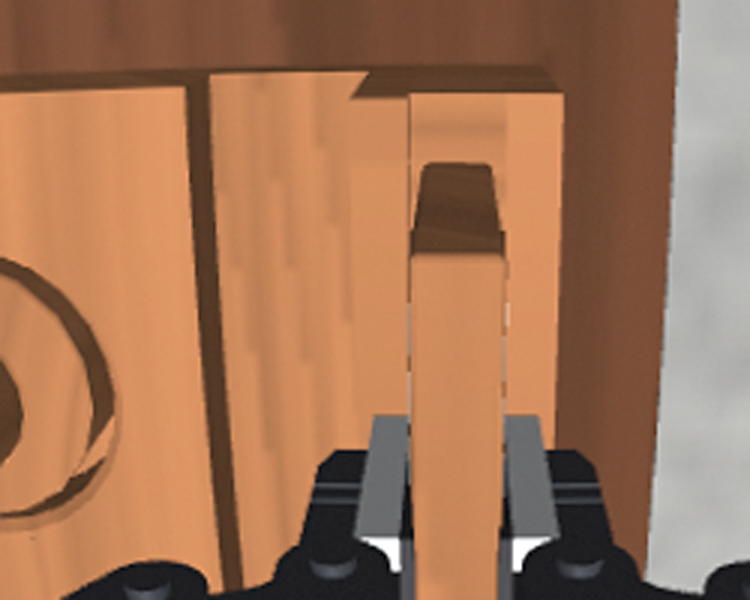

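```bash
python3 - <<'E'
from bench import arm
s=arm.read_state();print(s['clock'],s['position'],s['contact_force'],s['gripper_width'])
print(arm.job_done())
E
```

```text
22.925 [ 546.38756223 -159.153762     68.88209901] [-4.16917418  1.83521528 14.8933367 ] 9.464950120855852
the job is handed in; nothing more can be done
None
```

I put the round-footed former into the round nest and let go of it. I then took the round-mark holder from its rest, pushed it into the same stand's label channel, and handed the job in still gripping and pressing it, at 22.9 s.

- **Former:** it touched the floor of the nest at about 5 N. The pictures after release and at the end show it upright and down.
- **Holder:** the force followed the spring up to about 6–7 N. It then rose to about 15 N with the tool height unchanged at 68.9 mm (69 mm expected), so the shoulders are on the hard stop. In the final scene picture its top is level with the two fitted holders.
- **Disagreements:** there was a 1–2 mm spread between the position readings and the camera estimates, and the gripper read 24 mm on the 26 mm former neck. About 4 N of sideways force remained at the end. None of this showed up as a fault.
- **Everything else:** I did not touch the turquoise holder, the smaller holder, or any other object.

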